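# Emboss a book through the press guard

## Robot

A 6-joint arm with a two-finger parallel gripper is mounted at the origin on the work surface. World frame = base frame: x ahead of the robot, y to its left, z up, the work surface at z = 0. Lengths are in m, angles in rad, forces in N, time in s.
With the tool pointing down it reaches from about 0.3 to 0.775 m from the base axis. Payload 14.6 kg.
Tool frame: the origin (TCP) lies midway between the tips of the shut fingers; the grasp point (between the pads) lies 19 mm behind it; z points along the fingers, y is the line along which they close (so a half turn about z gives the same grasp; the last joint's range is limited). The gripper opens to 94 mm and grips with 3 to 60 N. Pads are 16 mm wide; open, the fingers measure 119 mm over their backs; the gripper's body (75 mm by 177 mm) begins 78 mm behind the grasp point.
Start: joints at [1.062, 0.3, 1.521, -0, 1.321, -0.067], TCP at [0.235, 0.497, 0.205] pointing down, gripper open.
Joint ranges: [-3.03, 3.03], [-0.79, 2.21], [0.23, 2.52], [-1.04, 4.18], [0, 3.07], [-2.55, 2.55]. Speed limits (rad/s): [2.22, 2.22, 2.57, 3.14, 3.14, 3.14].

## Interface

Orientations are given as [roll, pitch, yaw] about the fixed x, y, z axes, in that order (R = Rz(yaw) Ry(pitch) Rx(roll)).
In Python, from station import ctrl gives the robot as it stands. The module is installed in compiled form; this text tells all that it offers.
- The arm moves only by the tool servo_tool, never from a script. Its argument "plan" is a list of rows, each a list of 7 numbers: the opening in per cent of the stroke, from 0 (shut) to 100 (fully open), then the shift along the tool's x, y, z in m, then the turn, a rotation vector about the tool's x, y, z in rad. A call has exactly 8 rows; each row shifts and turns the commanded pose from where the row before left it, along the tool's axes as they then stand; what a row does not reach is not made up. A row lasts 1/8 s, in which the tool goes at most 62.5 mm and 10.7 degrees, less where a joint would pass 70% of its speed; a pose out of reach is approached as far as the arm can. A call with a gripper value outside its range is refused whole. The fingers move at their own pace and stop on an object; "force" is the grip in N (left out, the last holds). Time passes only in rows, so rows that do not move let the fingers close, or fill a call up. It gives the time, the measured TCP pose, the force, the opening and the grip force at its end, in the units of the state.
- ctrl.get_obs(): the state, without advancing time (a new reading comes with each control period).
- ctrl.camera(name): name is "side" or "top" or "wrist"; returns a dict with "pixels" (420x560x3 uint8, red, green, blue), "z_map" (420x560 float32, m along the optical axis (not along the pixel's ray), 0 where there is no reading), "mtx" (3x3 intrinsics, pixels), "pose" (4x4, takes a point from camera to world coordinates). Camera axes: x right, y up, looking along -z (the intrinsics and any distortion apply to the point x, -y, -z); pixel columns grow to the right and rows downward; lengths in m; the calibration is good to about 2 mm. A picture is of the moment at which its call begins.
- ctrl.hand_in(): hands the job in; it is judged then, once.
The state is a dict: "time_s": time; "qpos": joint angles; "joint_vel": joint speeds; "tau": joint torques, N m; "ee_pos": TCP position; "eef_rot": TCP orientation; "force": force on the tool from outside, world axes, zero at the start; "moment": the same for the moment, N m; "grip_width": finger opening in m; "grip_force": force on a finger pad.
Only numpy, scipy, OpenCV 4.12 (cv2) and the standard library are available. Lean on these libraries where they do the work, as an engineer would, in place of code of your own. Each camera call takes 0.05 s, during which the arm holds its last target. There are 200 camera calls.

## Task

Emboss the cover of the red book. With the fingertips, slide the book along the channel of the blue press, without lifting it, until it is fully home against the back stop; only then reach down through the window of the yellow guard, press the red lever pad all the way down, keep it down for a good second and let it come fully up again. Do not touch the yellow guard at all, pick nothing up, and leave the other things on the table where they are.

Things in the scene. Friction and masses are not known exactly. Their poses are not given: they have to be found in the camera images.
- press: Fixed blue press, yaw within 0.3 rad. Origin on the table; +x runs from its open front along the channel to the back stop, z up. Base 330 x 170 mm (x -190 to 140); its top, the bed, is 16 mm up. Two rails 9 mm high, 99 mm apart inside (x -140 to 60) form the channel. Head 158 mm wide, x 30 to 130, z 85 to 120 mm; the platen under it sinks with the lever to just above the book.
- stop (a point): Bottom centre of the front face of the brass back stop, at bed height (press frame 60, 0, 16 mm); axes as the press. The far end of the book must touch this face.
- book: Loose red hardback book, closed and rigid, 130 (x) x 95 (y) x 14 mm, about 0.2 kg, lying flat on the bed between the rails, 30 to 65 mm short of the stop at the start. Origin: centre of its underside; +x points to the stop; home is 65 mm in front of the stop. Its near end can be pushed by closed fingertips set down in the channel.
- guard: Yellow guard fixed on the press head; origin and axes as the press. Top plate 6 mm thick, upper face 200 mm above the table, outside 124 mm (x -20 to 104) by 150 mm (y), with one window; a dark floor plate (to z 123 mm) and fence bars close its front and sides. Never to be touched.
- window (a point): Centre of the guard's window in the plane of the plate's upper face, 200 mm above the table (press frame 42, 0, 200 mm); axes as the press. The window measures 84 mm along x by 92 mm along y.
- lever_pad (a point): Centre of the top face of the red lever pad, 36 (x) x 40 mm (y). At rest it is level, right below the window's centre, 15 mm below the plate's upper face (185 mm above the table). Pressed straight down; fully down it has sunk 25 mm and moved 2 mm towards the front (-x).
- lever (a joint): Angle of the sprung lever, 0 rad up at rest, 0.27 rad fully down on its stop. It turns about a hinge 90 mm behind the pad's centre (towards press +x) and 19 mm below the pad's top. Pushing the pad takes about 4 N at first and 10 N at the bottom; released, it springs back up.
- ink_pad: Loose bystander: black ink pad 62 x 46 x 20 mm, beside the press. Origin: centre of its underside.
- eraser: Loose bystander: white eraser 40 x 20 x 18 mm, beside the press. Origin: centre of its underside.
- wood_stamp: Loose bystander: turned wooden hand stamp, 34 mm across, 68 mm high, beside the press. Origin: centre of its underside.
- paint_tin: Loose bystander: yellow and blue paint tin, 80 mm across, 110 mm high. Origin: centre of its underside.
- pencil_pot: Loose bystander: terracotta pot 80 mm across, 95 mm high, with pencils up to 150 mm high. Origin: centre of its underside.
- tape_roll: Loose bystander: grey tape roll 72 mm across, 22 mm high. Origin: centre of its underside.
- set_square: Loose bystander: flat green set square, legs 140 mm, 4 mm thick. Origin: on its underside, inside the triangle.
There are look-alikes about, which are no part of the job. Several things have the shape of the book; the one meant has the colours described above.

How it is judged:
By the outcome, as a careful person would: the job done as asked, in the order asked, and still so for the second after the job is handed in, with the robot touching nothing.
It also fails if it takes over 54 s, if anything falls off the work surface, if the arm or the gripper's body presses on something with over 40 N, if the wrist force passes 120 N, or if a joint passes its speed limit or range.

## Working session

There is one attempt and no reset: what is moved stays moved. The work goes in short steps, Python scripts to look and compute and a tool call to move; the robot and the scene stay as the last step left them, time stands still between calls to the robot, and variables do not carry over. Pictures are saved under pics/ and viewed, at most 10 in all, crops included, and the job is handed in when it is done.

Besides the shell and the picture viewer there is one more tool, called after "Call:" as a command line: name --pt "numbers of a row" for each row, then --argument value for the rest. servo_tool: Moves the arm, as the interface text tells. Its arguments: {"type":"object","properties":{"plan":{"type":"array","items":{"type":"array","items":{"type":"number"}}},"force":{"type":"number"}},"required":["plan"]}

```bash
mkdir -p pics; python3 - <<'E'
from station import ctrl
import cv2,numpy as np
for n in("top","side"):
    c=ctrl.camera(n); cv2.imwrite(f"pics/{n}0.png",c["pixels"][:,:,::-1]); np.savez(f"{n}0.npz",**c)
    print(n,c["mtx"].tolist(),np.round(c["pose"],3).tolist(),c.keys())
print(ctrl.get_obs())
E
```

```text
top [[462.8138058762753, 0.0, 275.211356815166], [0.0, 462.8138058762753, 210.23464160450126], [0.0, 0.0, 1.0]] [[0.005, 0.991, -0.136, 0.381], [-1.0, 0.003, -0.018, -0.019], [-0.018, 0.136, 0.991, 1.528], [0.0, 0.0, 0.0, 1.0]] dict_keys(['pixels', 'z_map', 'mtx', 'pose'])
side [[519.2541634588392, 0.0, 271.30770446418313], [0.0, 519.2541634588392, 212.25232572195537], [0.0, 0.0, 1.0]] [[0.802, 0.354, -0.481, -0.095], [-0.597, 0.457, -0.659, -0.891], [-0.013, 0.816, 0.578, 0.916], [0.0, 0.0, 0.0, 1.0]] dict_keys(['pixels', 'z_map', 'mtx', 'pose'])
{'time_s': 0.1, 'qpos': array([ 1.06236951e+00,  3.00374987e-01,  1.52149603e+00,  5.04880875e-06,
        1.32071218e+00, -6.65736463e-02]), 'joint_vel': array([-3.09402235e-04, -8.50812039e-05, -3.00795868e-03, -1.87725353e-03,
       -2.63482418e-04,  1.22952081e-03]), 'tau': array([ 1.45116468e-03, -5.32649839e+01, -3.53285229e+01,  7.09751202e-02,
        2.35537381e-02, -7.11830330e-05]), 'ee_pos': array([0.23506507, 0.49698342, 0.20497503]), 'eef_rot': array([-3.14060463e+00, -7.07749243e-05,  2.69973820e+00]), 'force': array([-0.50846079, -0.78721621,  0.28152165]), 'moment': array([ 0.05748397,  0.02486858, -0.03709057]), 'grip_force': 0.0, 'grip_width': 0.09399284679248823}
```

View pics/top0.png

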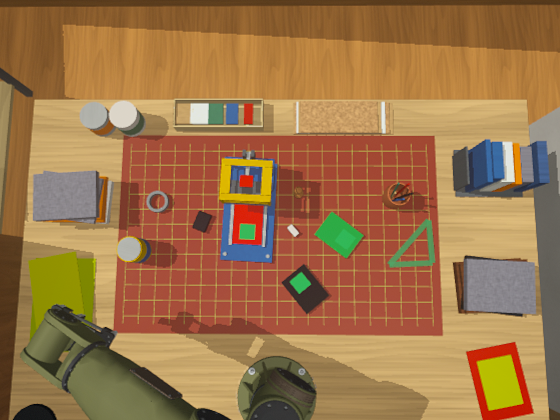

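View pics/side0.png

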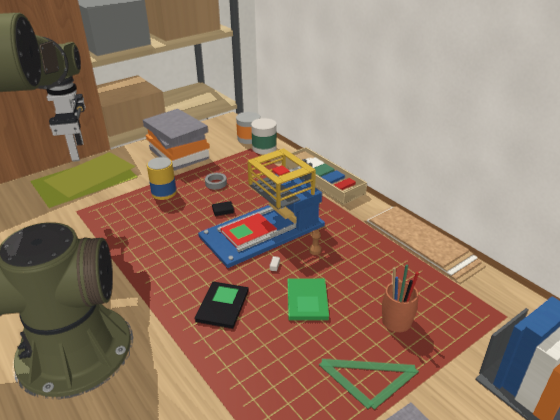

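The top view shows the press at (247,210) px, with the yellow guard at (247,180) and the red lever pad at (246,181). Things that could be taken for the book:
- red book with a green label in the channel (247,228)
- green book (339,235)
- black book (305,288)
- red and yellow book (499,382)
- red block in the tray (248,114)

I choose the red one in the blue channel.

```bash
cat > h.py <<'E'
import numpy as np,cv2
def ray(c,uv,z):
    K=c["mtx"];P=c["pose"];uv=np.atleast_2d(uv).astype(float)
    d=np.c_[(uv[:,0]-K[0,2])/K[0,0],-(uv[:,1]-K[1,2])/K[1,1],-np.ones(len(uv))]@P[:3,:3].T
    t=(z-P[2,3])/d[:,2]; return P[:3,3]+d*t[:,None]
def blob(c,lo,hi,box,pick=0):
    hsv=cv2.cvtColor(c["pixels"],cv2.COLOR_RGB2HSV); m=cv2.inRange(hsv,lo,hi)
    if lo[0]==0: m|=cv2.inRange(hsv,(174,lo[1],lo[2]),(180,)+tuple(hi[1:]))
    x0,y0,x1,y1=box; k=np.zeros_like(m); k[y0:y1,x0:x1]=m[y0:y1,x0:x1]
    cs=cv2.findContours(k,cv2.RETR_EXTERNAL,cv2.CHAIN_APPROX_NONE)[0]
    return sorted(cs,key=cv2.contourArea)[-1-pick][:,0]
E
python3 - <<'E'
import numpy as np,cv2
from h import *
c=dict(np.load("top0.npz"))
def show(n,b,z):
    w=ray(c,b,z); r=cv2.minAreaRect((w[:,:2]*1000).astype(np.float32)); print(n,np.round(r[0],1),np.round(r[1],1),round(r[2],1),len(b), b.min(0),b.max(0))
box=(200,140,290,270)
show("guard",blob(c,(22,150,100),(35,255,255),box),.200)
show("pad",blob(c,(0,180,120),(6,255,255),(232,165,262,195)),.185)
show("book",blob(c,(0,180,150),(6,255,255),(222,200,272,250)),.030)
show("base",blob(c,(100,120,60),(125,255,255),(200,200,290,270)),.016)
im=c["pixels"][140:275,195:300,::-1]; cv2.imwrite("pics/crop.png",cv2.resize(im,None,fx=4.4,fy=4.4,interpolation=cv2.INTER_CUBIC))
E
```

```text
guard [650.1  93.1] [151.5 133.2] 86.8 184 [218 158] [272 204]
pad [654.   92.2] [33.2 35.9] 0.1 43 [240 175] [252 186]
book [540.9  98.3] [ 94.3 127.9] 87.2 131 [232 204] [262 244]
base [525.   98.9] [166.2 203.7] 87.2 299 [221 200] [274 261]
```

View pics/crop.png

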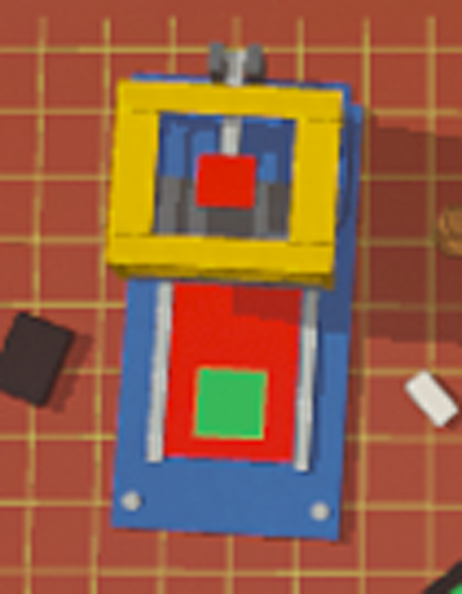

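The crop confirms it: the red book with the green label lies between the rails, and its near end is at about (230,458) in the crop. The estimates from the base, guard and pad agree:
- **Press:** origin about (0.611, 0.0945), yaw about -0.05.
- **Pad:** (0.654, 0.092).
- **Book:** near end at x about 0.475, so about 65 mm short of the stop.

Turning the tool to press yaw and moving over.

Call:
servo_tool --pt "0 0 0 0 0 0 -0.13" --pt "0 0 0 0 0 0 -0.13" --pt "0 0 0 0 0 0 -0.13" --pt "0 -0.025 -0.043 0 0 0 0" --pt "0 -0.025 -0.043 0 0 0 0" --pt "0 -0.025 -0.043 0 0 0 0" --pt "0 -0.025 -0.043 0 0 0 0" --pt "0 -0.025 -0.043 0 0 0 0"

```text
time_s: 1.1
ee_pos: [0.3492, 0.2745, 0.2053]
eef_rot: [-3.141, -0.0, 3.09]
force: [0.3, -0.1, -0.7]
grip_width: 0.0173
grip_force: 0.0
```

Call:
servo_tool --pt "0 -0.025 -0.042 0 0 0 0" --pt "0 -0.025 -0.042 0 0 0 0" --pt "0 -0.025 -0.042 0.02 0 0 0" --pt "0 -0.025 -0.041 0.02 0 0 0" --pt "0 0 0 0.02 0 -0.07 0" --pt "0 0 0 0 0 -0.07 0" --pt "0 0 0 0 0 -0.07 0" --pt "0 0 0 0 0 0 0"

```text
time_s: 2.1
ee_pos: [0.4394, 0.1041, 0.1453]
eef_rot: [-3.141, 0.209, 3.09]
force: [0.1, 0.2, -0.1]
grip_width: 0.0004
grip_force: 0.0
```

```bash
python3 - <<'E'
from station import ctrl
import cv2,numpy as np
a=[ctrl.camera(n)["pixels"][:,:,::-1] for n in("wrist","side")]
cv2.imwrite("pics/v1.png",np.hstack([cv2.resize(a[0],(400,300)),cv2.resize(a[1][100:340,160:480],(400,300))]))
o=ctrl.get_obs();print(o["ee_pos"],o["eef_rot"],o["force"],o["qpos"])
E
```

```text
[0.44012732 0.1041004  0.14557413] [3.14155939 0.20873503 3.08989492] [1.24947835 0.56017035 0.72756849] [ 0.179728    0.03286399  1.99668143 -0.06021633  0.90959483 -1.30721773]
```

View pics/v1.png

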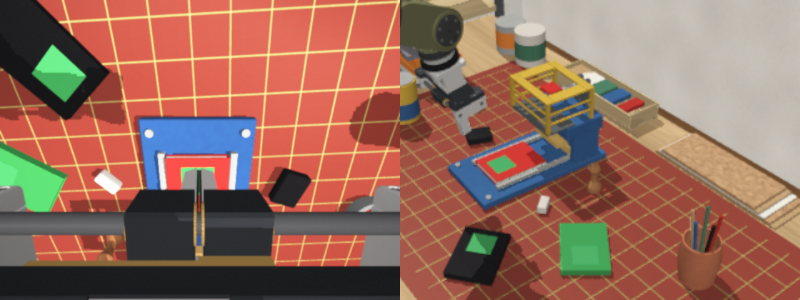

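The tip is centred on the channel (wrist view 199 px against channel 195 px) and leans back clear of the guard. Descending in front of the book.

Call:
servo_tool --pt "0 0.003 0 0.025 0 0 0" --pt "0 0.003 0 0.025 0 0 0" --pt "0 0.003 0 0.025 0 0 0" --pt "0 0.003 0 0.025 0 0 0" --pt "0 0.004 -0.001 0.016 0 0 0" --pt "0 0 0 0.004 0 0 0" --pt "0 0 0 0.003 0 0 0" --pt "0 0 0 0 0 0 0"

```text
time_s: 3.2
ee_pos: [0.4504, 0.1026, 0.0222]
eef_rot: [3.141, 0.21, 3.09]
force: [-0.4, -0.3, -1.0]
grip_width: 0.0001
grip_force: 0.0
```

Call:
servo_tool --pt "0 -0.0073 0 0.0017 0 0 0" --pt "0 -0.0073 0 0.0017 0 0 0" --pt "0 -0.0073 0 0.0016 0 0 0" --pt "0 -0.0073 0 0.0016 0 0 0" --pt "0 -0.0073 0 0.0016 0 0 0" --pt "0 -0.0073 0 0.0016 0 0 0" --pt "0 -0.0073 0 0.0016 0 0 0" --pt "0 0 0 0 0 0 0"

```text
time_s: 4.2
ee_pos: [0.5029, 0.0998, 0.0213]
eef_rot: [3.141, 0.211, 3.09]
force: [0.8, -0.1, 0.2]
grip_width: 0.0006
grip_force: 0.0
```

Call:
servo_tool --pt "0 -0.003 0 0.0006 0 0 0" --pt "0 -0.003 0 0.0006 0 0 0" --pt "0 -0.003 0 0.0006 0 0 0" --pt "0 -0.003 0 0.0006 0 0 0" --pt "0 -0.003 0 0.0006 0 0 0" --pt "0 -0.003 0 0.0006 0 0 0" --pt "0 -0.003 0 0.0006 0 0 0" --pt "0 -0.003 0 0.0006 0 0 0"

```text
time_s: 5.2
ee_pos: [0.5269, 0.0985, 0.0216]
eef_rot: [3.142, 0.21, 3.09]
force: [-1.1, -0.3, -0.5]
grip_width: 0.0006
grip_force: 0.5
```

Call:
servo_tool --pt "0 -0.001 0 0.0002 0 0 0" --pt "0 -0.001 0 0.0002 0 0 0" --pt "0 -0.001 0 0.0002 0 0 0" --pt "0 -0.001 0 0.0002 0 0 0" --pt "0 -0.001 0 0.0002 0 0 0" --pt "0 -0.001 0 0.0002 0 0 0" --pt "0 0 0 0 0 0 0" --pt "0 0 0 0 0 0 0"

```text
time_s: 6.2
ee_pos: [0.5329, 0.0982, 0.0218]
eef_rot: [3.142, 0.21, 3.09]
force: [-0.6, -0.7, -0.6]
grip_width: 0.0003
grip_force: 0.3
```

```bash
python3 - <<'E'
from station import ctrl
import cv2,numpy as np
a=[ctrl.camera(n)["pixels"][:,:,::-1] for n in("wrist","side")]
cv2.imwrite("pics/v2.png",np.hstack([cv2.resize(a[0],(400,300)),cv2.resize(a[1][130:280,180:380],(400,300))]))
o=ctrl.get_obs();print(o["ee_pos"],o["eef_rot"],o["force"])
E
```

```text
[0.53289703 0.09824645 0.02175919] [3.14157369 0.21020188 3.08982134] [-1.23290122  0.79509139 -0.37894311]
```

View pics/v2.png

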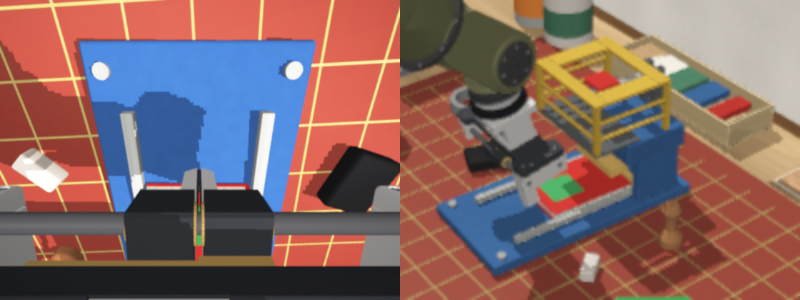

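The side view shows the book pushed under the head, with the gripper clear of the guard. There is no stop force yet, so I keep pushing in fine steps.

Call:
servo_tool --pt "0 -0.0005 0 0.0001 0 0 0" --pt "0 -0.0005 0 0.0001 0 0 0" --pt "0 -0.0005 0 0.0001 0 0 0" --pt "0 -0.0005 0 0.0001 0 0 0" --pt "0 -0.0005 0 0.0001 0 0 0" --pt "0 -0.0005 0 0.0001 0 0 0" --pt "0 0 0 0 0 0 0" --pt "0 0 0 0 0 0 0"

```text
time_s: 7.3
ee_pos: [0.5342, 0.0981, 0.0214]
eef_rot: [-3.141, 0.206, 3.09]
force: [-16.3, 0.2, 11.8]
grip_width: 0.0005
grip_force: 8.4
```

Stop contact: 16 N at TCP press x ≈ -78 mm, exactly where home should be. Backing off horizontally, then up.

Call:
servo_tool --pt "0 0.004 0 -0.001 0 0 0" --pt "0 0.016 0 -0.003 0 0 0" --pt "0 0 0 -0.04 0 0 0" --pt "0 0 0 -0.05 0 0 0" --pt "0 0 0 -0.05 0 0 0" --pt "0 0 0 -0.05 0 0.07 0" --pt "0 0 0 -0.05 0 0.07 0" --pt "0 0 0 0 0 0.07 0"

```text
time_s: 8.3
ee_pos: [0.4701, 0.1018, 0.2611]
eef_rot: [3.14, 0.006, 3.09]
force: [-1.6, -0.6, -0.7]
grip_width: 0.0006
grip_force: 0.0
```

```bash
python3 - <<'E'
from station import ctrl
from h import *
o=ctrl.get_obs();print(o["ee_pos"],o["eef_rot"],o["force"])
c=ctrl.camera("top"); s=ctrl.camera("side"); w=ctrl.camera("wrist")
for k,v in(("t",c),("s",s),("w",w)): np.savez(k+"1.npz",**v)
cv2.imwrite("pics/v3.png",np.hstack([cv2.resize(w["pixels"][:,:,::-1],(400,300)),cv2.resize(s["pixels"][130:280,180:380,::-1],(400,300))]))
try:
  b=blob(c,(0,180,150),(6,255,255),(222,200,272,250)); q=ray(c,b,.030); print(cv2.minAreaRect((q[:,:2]*1000).astype(np.float32)))
except Exception as e: print(e)
E
```

```text
[0.47011542 0.10178102 0.26107851] [3.14009166 0.00570699 3.0900399 ] [-1.63864452 -0.61836203 -0.67413286]
((570.9049072265625, 64.1734619140625), (59.329349517822266, 26.09845733642578), 0.5347356796264648)
```

View pics/v3.png

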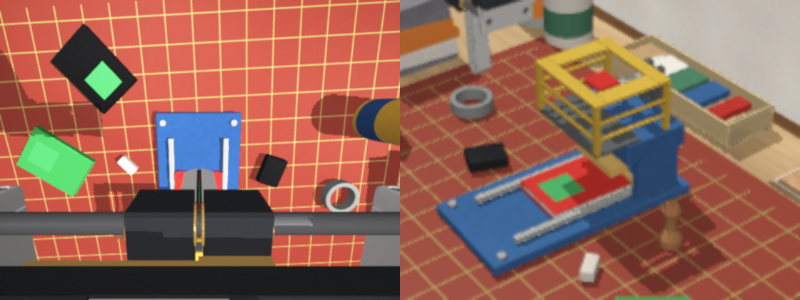

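The side view shows the book deep under the head with its near edge roughly at full-frame (241,222)–(250,235) px, and all bystanders in place. Checking the displacement numerically.

```bash
python3 - <<'E'
from h import *
Y=-.05;R=np.array([[np.cos(Y),np.sin(Y)],[-np.sin(Y),np.cos(Y)]])
for f in("side0.npz","s1.npz"):
    c=dict(np.load(f)); b=blob(c,(0,190,150),(6,255,255),(200,190,320,260)); b=b.astype(float)
    p=(ray(c,b,.030)[:,:2]-[.611,.0945])@R.T*1000
    for lo,hi in((-40,-25),(-25,0),(0,25),(25,40)):
        m=(p[:,1]>lo)&(p[:,1]<hi); print(f,lo,np.round(np.sort(p[m,0])[:6],1))
c=dict(np.load("s1.npz"));b=blob(c,(0,170,110),(6,255,255),(275,150,310,185));print("pad side",b.min(0),b.max(0),np.round((lambda q:(q.min(0)+q.max(0))/2)(ray(c,b,.185)),4))
g=blob(c,(20,150,80),(35,255,255),(240,140,330,215));hull=ray(c,g,.2)
E
```

```text
side0.npz -40 [-127.9 -127.9   -6.6   -6.3]
side0.npz -25 [-128.  -128.  -127.9 -127.9 -127.9   -8.1]
side0.npz 0 [-128.1 -128.  -128.  -128.    -8.3   -6.8]
side0.npz 25 [-128.1 -128.1 -128.1 -114.1 -107.    -8. ]
s1.npz -40 [-63.7 -63.6  45.8  48.2  55.8  58.2]
s1.npz -25 [-65.3 -65.1 -63.4 -63.3 -63.1 -63. ]
s1.npz 0 [-65.  -64.8 -64.7 -64.5  40.4  40.9]
s1.npz 25 [-64.4 -64.2 -64.1 -37.3 -29.9 -12.5]
pad side [275 166] [288 174] [0.6532 0.0909 0.185 ]
```

The book moved 64 mm, sits square and matches home. The two pad fixes agree within 2 mm, so I aim at (0.6535, 0.0917). Moving over the window.

Call:
servo_tool --pt "0 -0.03 0 0 0 0.006 0" --pt "0 -0.04 0 0 0 0 0" --pt "0 -0.04 0 0 0 0 0" --pt "0 -0.04 0 0 0 0 0" --pt "0 -0.024 0 0 0 0 0" --pt "0 -0.01 0 0 0 0 0" --pt "0 0 0 0 0 0 0" --pt "0 0 0 0 0 0 0"

```text
time_s: 9.45
ee_pos: [0.6522, 0.0922, 0.2562]
eef_rot: [3.142, -0.006, 3.09]
force: [-0.1, 0.6, 0.2]
grip_width: 0.0003
grip_force: 0.0
```

```bash
python3 - <<'E'
from station import ctrl
from h import *
o=ctrl.get_obs();print(o["ee_pos"],o["eef_rot"],o["force"])
s=ctrl.camera("side"); w=ctrl.camera("wrist")
cv2.imwrite("pics/v4.png",np.hstack([cv2.resize(w["pixels"][:,:,::-1],(400,300)),cv2.resize(s["pixels"][90:240,200:400,::-1],(400,300))]))
E
```

```text
[0.65216787 0.09219541 0.25620073] [ 3.14157415 -0.00550533  3.09001474] [-0.11842547  0.56491174  0.20366275]
```

View pics/v4.png

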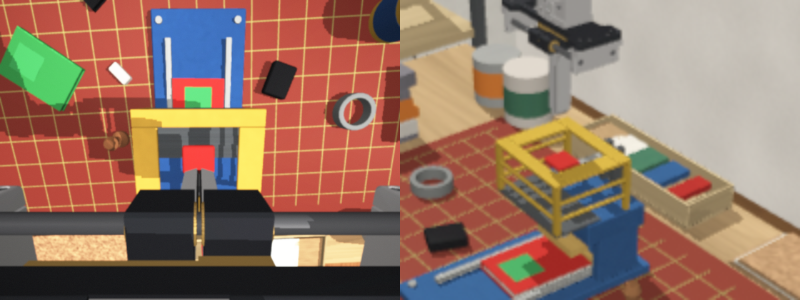

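The finger is centred over the window and pad (wrist view finger 199 px, pad 199 px). Going down to just above the pad.

Call:
servo_tool --pt "0 -0.001 0 0.01 0 -0.006 0" --pt "0 0 0 0.015 0 0 0" --pt "0 0 0 0.015 0 0 0" --pt "0 0 0 0.01 0 0 0" --pt "0 0 0 0.008 0 0 0" --pt "0 0 0 0.006 0 0 0" --pt "0 0 0 0 0 0 0" --pt "0 0 0 0 0 0 0"

```text
time_s: 10.55
ee_pos: [0.6539, 0.092, 0.1923]
eef_rot: [3.141, 0.001, 3.09]
force: [0.0, 0.1, 0.3]
grip_width: 0.0007
grip_force: 0.0
```

Press: 30 mm of travel in this call, taking the tip to about 0.162.

Call:
servo_tool --pt "0 0 0 0.004 0 0 0" --pt "0 0 0 0.004 0 0 0" --pt "0 0 0 0.004 0 0 0" --pt "0 0 0 0.004 0 0 0" --pt "0 0 0 0.004 0 0 0" --pt "0 0 0 0.004 0 0 0" --pt "0 0 0 0.003 0 0 0" --pt "0 0 0 0.002 0 0 0"

```text
time_s: 11.55
ee_pos: [0.6532, 0.0921, 0.1631]
eef_rot: [-3.142, -0.001, 3.09]
force: [-8.8, -0.3, 10.1]
grip_width: 0.0006
grip_force: 5.3
```

Call:
servo_tool --pt "0 0 0 0.0005 0 0 0" --pt "0 0 0 0.0005 0 0 0" --pt "0 0 0 0.0005 0 0 0" --pt "0 0 0 0.0005 0 0 0" --pt "0 0 0 0 0 0 0" --pt "0 0 0 0 0 0 0" --pt "0 0 0 0 0 0 0" --pt "0 0 0 0 0 0 0"

```text
time_s: 12.55
ee_pos: [0.6533, 0.092, 0.162]
eef_rot: [3.142, -0.0, 3.09]
force: [-10.8, -1.4, 13.0]
grip_width: 0.0003
grip_force: 7.8
```

Call:
servo_tool --pt "0 0 0 0.0005 0 0 0" --pt "0 0 0 0.0005 0 0 0" --pt "0 0 0 0.0005 0 0 0" --pt "0 0 0 0 0 0 0" --pt "0 0 0 0 0 0 0" --pt "0 0 0 0 0 0 0" --pt "0 0 0 0 0 0 0" --pt "0 0 0 0 0 0 0"

```text
time_s: 13.55
ee_pos: [0.6533, 0.0921, 0.1616]
eef_rot: [3.141, 0.0, 3.09]
force: [-15.1, -0.1, 20.3]
grip_width: 0.0006
grip_force: 11.9
```

The pad is on its stop: 1.5 mm commanded moved it only 0.4 mm, and the force rose to 20 N. Holding.

Call:
servo_tool --pt "0 0 0 0.0005 0 0 0" --pt "0 0 0 0.0005 0 0 0" --pt "0 0 0 0 0 0 0" --pt "0 0 0 0 0 0 0" --pt "0 0 0 0 0 0 0" --pt "0 0 0 0 0 0 0" --pt "0 0 0 0 0 0 0" --pt "0 0 0 0 0 0 0"

```text
time_s: 14.55
ee_pos: [0.6534, 0.0921, 0.1613]
eef_rot: [3.141, 0.001, 3.09]
force: [-17.0, -1.4, 25.9]
grip_width: 0.0004
grip_force: 14.6
```

Call:
servo_tool --pt "0 0 0 0 0 0 0" --pt "0 0 0 0 0 0 0" --pt "0 0 0 0 0 0 0" --pt "0 0 0 0 0 0 0" --pt "0 0 0 0 0 0 0" --pt "0 0 0 0 0 0 0" --pt "0 0 0 0 0 0 0" --pt "0 0 0 0 0 0 0"

```text
time_s: 15.55
ee_pos: [0.6534, 0.0921, 0.1613]
eef_rot: [3.141, 0.001, 3.09]
force: [-17.8, -0.9, 25.9]
grip_width: 0.0005
grip_force: 14.6
```

Call:
servo_tool --pt "0 0 0 -0.003 0 0 0" --pt "0 0 0 -0.005 0 0 0" --pt "0 0 0 -0.006 0 0 0" --pt "0 0 0 -0.008 0 0 0" --pt "0 0 0 -0.01 0 0 0" --pt "0 0 0 -0.015 0 0 0" --pt "0 0 0 -0.025 0 0 0" --pt "0 0 0 -0.03 0 0 0"

```text
time_s: 16.55
ee_pos: [0.6536, 0.0919, 0.2613]
eef_rot: [-3.141, -0.001, 3.09]
force: [-0.4, -0.1, 1.4]
grip_width: 0.0
grip_force: 0.0
```

Call:
servo_tool --pt "0 0.04 0 -0.01 0 0 0" --pt "0 0.04 0 0 0 0 0" --pt "0 0.04 0 0 0 0 0" --pt "0 0.04 0 0 0 0 0" --pt "0 0.04 0 0 0 0 0" --pt "0 0.03 0 0 0 0 0" --pt "0 0 0 0 0 0 0" --pt "0 0 0 0 0 0 0"

```text
time_s: 17.55
ee_pos: [0.4246, 0.1039, 0.2708]
eef_rot: [3.141, 0.001, 3.09]
force: [0.5, -0.1, -0.9]
grip_width: 0.0005
grip_force: 0.0
```

```bash
python3 - <<'E'
from station import ctrl
from h import *
o=ctrl.get_obs();print(o["ee_pos"],o["force"],o["time_s"])
s=ctrl.camera("side"); w=ctrl.camera("wrist")
cv2.imwrite("pics/v5.png",np.hstack([cv2.resize(w["pixels"][:,:,::-1],(400,300)),cv2.resize(s["pixels"][130:280,180:380,::-1],(400,300))]))
b=blob(s,(0,170,110),(6,255,255),(275,150,310,185));print("pad",b.min(0),b.max(0))
b=blob(s,(0,190,150),(6,255,255),(200,190,320,260))
Y=-.05;R=np.array([[np.cos(Y),np.sin(Y)],[-np.sin(Y),np.cos(Y)]])
print(np.sort(((ray(s,b,.030)[:,:2]-[.611,.0945])@R.T*1000)[:,0])[:8])
E
```

```text
[0.42463871 0.10385676 0.27084325] [ 0.51116508 -0.10303388 -0.85683629] 17.55
pad [275 166] [288 174]
[-66.4505262  -65.28700946 -65.13846338 -64.98912682 -64.83899344
 -64.68805685 -64.53631058 -64.38374811]
```

View pics/v5.png

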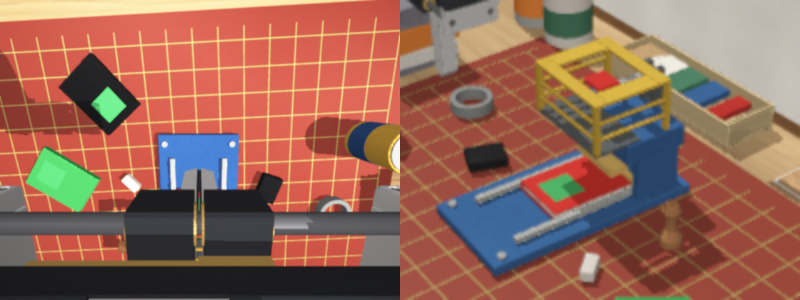

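The pad is back at its rest pixels (275–288, 166–174), the book is still home, and nothing else has moved. Handing in.

```bash
python3 -c "
from station import ctrl
print(ctrl.hand_in())"
```

```text
the job is handed in; nothing more can be done
None
```

The job is handed in (no verdict was returned): the book was pushed home against the stop, then the lever pad was pressed onto its stop, held for over two seconds and released fully up, with no sign of contact with the guard and the other things still in place, at 17.6 s on the robot's clock.

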